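# Flip the hex key and tighten the stake holder's clamp screw

### The arm

A 7-joint arm with a two-finger parallel gripper is mounted at the origin on the work surface. World frame = base frame: x ahead of the robot, y to its left, z up, the work surface at z = 0. Lengths are in m, angles in rad, forces in N, time in s.
With the tool pointing down it reaches from about 0.4 to 0.75 m from the base axis. Payload 19.5 kg.
Tool frame: the origin (TCP) lies at the very end of the fingers, on their centre line; the grasp point (between the pads) lies manip.grasp_offset behind it (manip.grasp_offset is the distance from the TCP to the grasp point, in m); z points along the fingers, y is the line along which they close (so a half turn about z gives the same grasp; the last joint's range is limited). The gripper opens to 85 mm and grips with 20 to 120 N. Pads are 22 mm wide; open, the fingers measure 114 mm over their backs; the gripper's body (76 mm by 85 mm) begins 54 mm behind the grasp point. The pads swing forward as they close: fully open they stand 13 mm farther back than shut.
Start: joints at [-1.27, 0.707, -0.028, 1.485, 0.022, 0.951, -0.075], TCP at [0.193, 0.542, 0.231] pointing down, gripper open.
Joint ranges: [-2.71, 2.71], [-0.32, 2.16], [-1.57, 1.52], [0, 2.45], [-1.46, 4.6], [0, 2.02], [-2.83, 2.83]. Speed limits (rad/s): [1.89, 1.89, 2.57, 2.57, 3.01, 3.01, 3.01].

### API

Orientations are given as a unit quaternion [w, x, y, z].
In Python, from rig import manip gives the robot as it stands.
- The arm moves only by the tool move_arm, never from a script. Its argument "motion" is one flat list of numbers, 7 for each row, row after row: the turn, a rotation vector about the tool's x, y, z in degrees, then the shift along the tool's x, y, z in m, then the finger opening in m, from 0 to 0.0854. A call has 1 to 20 rows; each row shifts and turns the commanded pose from where the row before left it, along the tool's axes as they then stand; what a row does not reach is not made up. A row lasts 1/12 s, in which the tool goes at most 41.7 mm and 7.16 degrees, less where a joint would pass 70% of its speed; a pose out of reach is approached as far as the arm can. A call with a gripper value outside its range is refused whole. The fingers move at their own pace and stop on an object; "grip_force" is the grip in N (left out, the last holds). Time passes only in rows, so rows that do not move let the fingers close. It gives the time, the measured TCP pose, the force, the opening and the grip force at its end, in the units of the state.
- manip.get_state(): the state, without advancing time (a new reading comes with each control period).
- manip.camera(name): name is "scene" or "top"; returns the picture (384x512x3 uint8, red, green, blue); there is no depth.
- manip.camera_info(name): a dict with "mtx" (3x3 intrinsics, pixels), "rvec" (rotation vector, rad) and "tvec" (3), from world to camera coordinates, as OpenCV has them. Camera axes: x right, y down, z forward; pixel columns grow to the right and rows downward; lengths in m; the calibration is good to about 2 mm. A picture is of the moment at which its call begins. camera_info takes no time and is no camera call.
- manip.finish_job(): hands the job in; it is judged then, once.
Trained networks look in the newest picture that a camera, given by its name, has taken for a name from the list of things; names that differ only in an ending like _2 or _b are one class to them, and where a whole thing is asked for, a point or a joint stands for the part that bears it (a point fixed in the world has none). Each returns a list of dicts, best first, with "confidence" (0 to 1); they miss things now and then, are a little off and sometimes report something else, mostly with a low value. They report only what shows in the picture. A call takes as long as a camera call.
- manip.trace(camera, target): "mask" (384x512 bool, what is visible of it) and "bbox" ([left, top, right, bottom] in pixels, round what is visible of it).
The state is a dict: "time_s": time; "joints": joint angles; "qvel": joint speeds; "joint_torque": joint torques, N m; "eef_pos": TCP position; "orientation": TCP orientation; "ft_force": force on the tool from outside, world axes, zero at the start; "wrist_torque": the same for the moment, N m; "opening": finger opening in m; "grasp_force": force on a finger pad.
Only numpy, scipy, OpenCV 4.12 (cv2) and the standard library are available. Lean on these libraries where they do the work, as an engineer would, in place of code of your own. Each camera call takes 0.05 s, during which the arm holds its last target. There are 200 camera calls.

### The job

The clamp screw of the stake holder has been run in finger-tight and the hex key was left in it by its long arm. Pull the key out, flip it so that its short arm goes fully into the screw, and lever on the long arm to turn the screw clockwise until it comes up solid and you have put about 1.8 N m on it; overtightening (2.5 N m) spoils the clamp. Leave the key in the screw by its short arm, and leave the other things on the bench alone.

Things in the scene. Friction and masses are not known exactly. Their poses are not given: they have to be found in the camera images.
- hex_key: L-shaped steel hex key, 17 mm across flats, about 0.38 kg. Origin on the centre lines at the bend; x along the long arm, 170 mm to its tip; y along the short arm, 68 mm to its tip. In the plane of the L each arm has flats on both sides (+-y on the long arm, +-x on the short arm); a corner faces +z and -z. Centre of mass about 60 mm along x, 10 mm along y.
- key_long_tip (a point): centre of the end face of the key's long arm; at the start it sits about 22 mm deep in the socket, the long arm sagging about 0.16 rad towards the bend, the short arm pointing level to the left as seen from the robot (holder +y)
- key_short_tip (a point): centre of the end face of the key's short arm; the last 2.5 mm of each arm is a round nose of 14 mm diameter
- stake_holder: fixed grey upright block, 60 x 60 mm, 164 mm tall, on a 130 x 100 mm foot plate, with a steel mushroom stake on top (52 mm across, up to 197 mm). Origin at the middle of the foot's underside, z up; its front faces its -x axis, roughly towards the robot. The clamp screw stands out of the front, axis along holder x, 140 mm above the bench.
- socket_mouth (a point): centre of the mouth of the hex socket in the screw's round head (32 mm across, 29 mm out of the block). x axis: into the socket, along the screw. Socket 18 mm across flats, 26 mm deep; with the screw at 0 it has a corner straight up and one straight down, and it turns with the screw. The key enters with its corners within about 0.07 rad of the socket's.
- socket_bottom (a point): centre of the socket's bottom, 26 mm in from the mouth along the axis; the key's tip can go to here
- clamp_screw (a joint): angle of the clamp screw in its seat, rad; grows clockwise as seen facing the head (tightening: a lever pointing right goes down). Starts within 0.05 of 0. Stiff: takes about 0.6 N m to turn, stays where it is left, and comes up solid at 0.40. The key has 0.1 rad or more of springy play in the socket: solid, the lever's end still yields about 1 mm for 0.6 N.
- bench_block: square steel block, 62 x 62 x 20 mm, lying beside the holder. A bystander: leave it alone.
- jar: small clear jar with a white lid, 56 mm across, 60 mm tall. A bystander: leave it alone.
- steel_bowl: small open steel bowl, 90 mm across, 40 mm high. A bystander: leave it alone.
- hammer: hammer with a wooden handle, 220 mm, lying flat. A bystander: leave it alone.
- screwdriver: screwdriver, 170 mm, lying flat. A bystander: leave it alone.
- ring_clamp: wooden jeweller's ring clamp, 130 mm, lying flat. A bystander: leave it alone.
- screw_seat (a joint): springy wind-up of the screw's seat (dark washer, 40 mm across) under the turning load, rad: 0.01 for each N m on the screw in the tightening direction, so 0.018 is about 11.5 N pressed down 140 mm out from the screw's axis (the key's own weight adds about 0.2 N m), and 0.025 is too much

How it is judged:
By the outcome, as a careful person would: the job done as asked, in the order asked, and still so for the second after the job is handed in, with the robot touching nothing.
It also fails if it takes over 64 s, if anything falls off the work surface, if the arm or the gripper's body presses on something with over 40 N, if the wrist force passes 120 N, or if a joint passes its speed limit or range.

## Working session

There is one attempt and no reset: what is moved stays moved. The work goes in short steps, Python scripts to look and compute and a tool call to move; the robot and the scene stay as the last step left them, time stands still between calls to the robot, and variables do not carry over. Pictures are saved under pics/ and viewed, at most 10 in all, crops included, and the job is handed in when it is done.

Besides the shell and the picture viewer there is one more tool, called after "Request:" by a JSON object that holds its "op" and its "data", one argument or row to a line. move_arm: Moves the arm, as the interface text tells. Its arguments: {"type":"object","properties":{"motion":{"type":"array","items":{"type":"number"}},"grip_force":{"type":"number"}},"required":["motion"]}

```bash
ls; mkdir -p pics; cat > h.py <<'E'
import numpy as np, cv2
from scipy.spatial.transform import Rotation as R
from rig import manip
def cam(n):
    i=manip.camera_info(n); return np.array(i["mtx"],float),cv2.Rodrigues(np.array(i["rvec"],float))[0],np.array(i["tvec"],float).ravel()
def proj(n,P):
    K,Rm,t=cam(n); q=(np.atleast_2d(P)@Rm.T+t)@K.T; return q[:,:2]/q[:,2:]
def ray(n,u,v):
    K,Rm,t=cam(n); d=Rm.T@np.linalg.solve(K,[u,v,1]); return -Rm.T@t,d/np.linalg.norm(d)
def atz(n,u,v,z):
    o,d=ray(n,u,v); return o+d*(z-o[2])/d[2]
def tool():
    s=manip.get_state(); q=np.array(s["orientation"]); return np.array(s["eef_pos"]),R.from_quat(q[[1,2,3,0]]),s
E
python3 - <<'E'
from h import *
np.set_printoptions(precision=4,suppress=True)
print(manip.grasp_offset)
for n in("scene","top"):
    im=manip.camera(n); cv2.imwrite(f"pics/{n}0.png",im[...,::-1])
    K,Rm,t=cam(n); print(n,K[0,0],-Rm.T@t,Rm[2])
    for k in("hex_key","stake_holder","clamp_screw","bench_block"):
        for r in manip.trace(n,k)[:1]: print(k,r["confidence"],r["bbox"])
p,r,s=tool(); print(p,r.as_matrix(),s)
E
```

```text
pics
0.0187
scene 469.7596490935259 [ 1.1892 -0.3408  0.9857] [-0.5871  0.2841 -0.758 ]
hex_key 0.77 [260.1, 165.1, 292.4, 208.4]
stake_holder 0.87 [269.3, 202.8, 334.3, 286.1]
clamp_screw 0.46 [286.6, 202.2, 298.9, 211.6]
bench_block 0.98 [323.3, 230.7, 361.4, 253.0]
top 447.73047035617304 [ 0.2231 -0.0107  1.3885] [ 0.2374  0.0095 -0.9714]
hex_key 0.95 [217.6, 167.6, 245.5, 219.2]
stake_holder 0.61 [227.7, 131.5, 258.5, 180.7]
clamp_screw 0.58 [238.3, 154.2, 244.5, 167.3]
bench_block 0.92 [191.0, 149.2, 215.6, 170.5]
[0.1933 0.5415 0.2312] [[-0.9418  0.3361 -0.    ]
 [ 0.3361  0.9418 -0.0002]
 [-0.     -0.0002 -1.    ]] {'time_s': 0.5, 'joints': array([-1.2697,  0.7065, -0.0276,  1.4846,  0.022 ,  0.9509, -0.0755]), 'qvel': array([-0.0012, -0.0004,  0.0015,  0.0011, -0.0008, -0.0012,  0.0016]), 'joint_torque': array([ -0.0028, -88.2558,   1.2332, -23.6287,   0.017 ,   0.0023,
        -0.0001]), 'eef_pos': array([0.1933, 0.5415, 0.2312]), 'orientation': array([ 0.    ,  0.1706,  0.9853, -0.0001]), 'ft_force': array([-0.2043,  0.0637,  0.0489]), 'wrist_torque': array([0.0297, 0.0335, 0.0093]), 'grasp_force': 0.0, 'opening': 0.08548586156738588}
```

View both.

```bash
python3 - <<'E'
import cv2,numpy as np
a=cv2.imread("pics/scene0.png")[130:310,180:420]; b=cv2.imread("pics/top0.png")[110:260,150:350]
a=cv2.resize(a,None,fx=3.3,fy=3.3,interpolation=2);b=cv2.resize(b,None,fx=4,fy=4,interpolation=2)
cv2.imwrite("pics/a.png",a);cv2.imwrite("pics/b.png",b)
E
```

```text
(no output)
```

View pics/a.png

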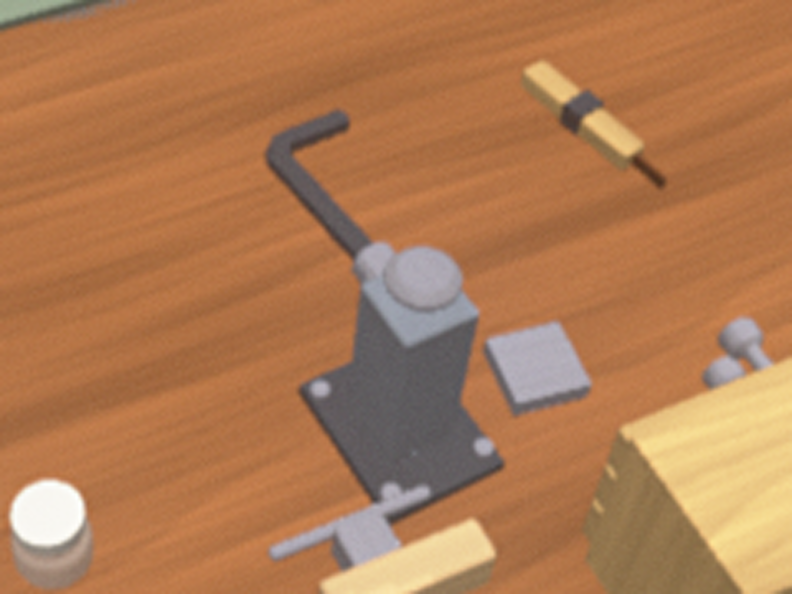

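View pics/b.png

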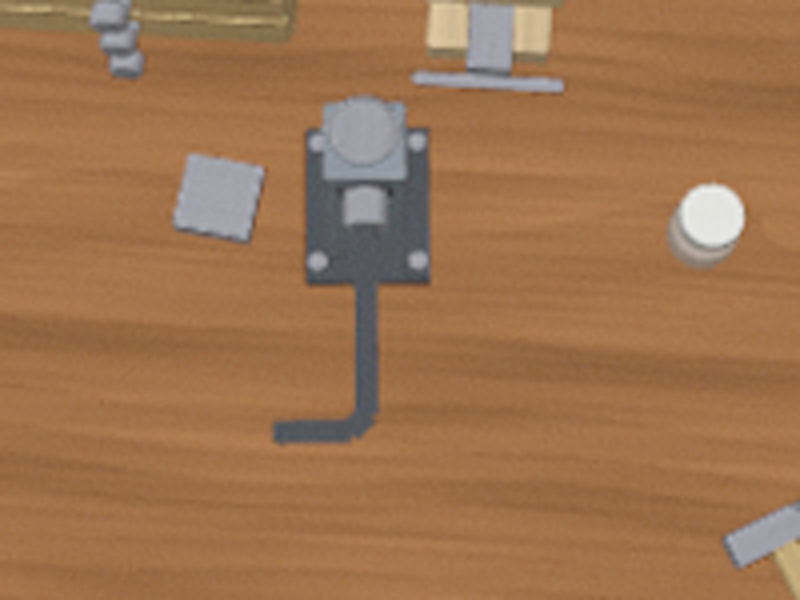

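View pics/scene0.png

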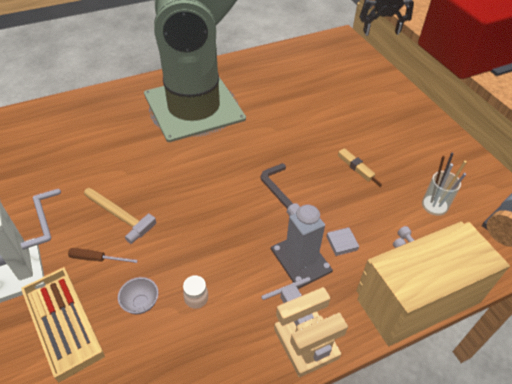

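The scene view shows the holder at about (300,245), with the key running up and left to its bend at (265,176) and its short tip at (284,166). The top view has the bend at (241,217), the short arm pointing left (+y), and the foot from (226,142) to (257,181). I'll fit the poses from these.

```bash
cat > fit.py <<'E'
from h import *
from scipy.optimize import least_squares
np.set_printoptions(precision=4,suppress=True)
T=lambda x,y:(x/4+150-.4,y/4+110-.4); S=lambda x,y:(x/3.3+180-.35,y/3.3+130-.35)
H=[("top",T(306,130),(.065,.05,.008)),("top",T(429,130),(.065,-.05,.008)),("top",T(429,284),(-.065,-.05,.008)),("top",T(306,284),(-.065,.05,.008)),
("scene",S(302,388),(-.065,-.05,.008)),("scene",S(501,464),(.065,.05,.008))]
B=[("top",T(363,131),(0,0,.19)),("scene",S(423,275),(0,0,.194)),("scene",S(478,314),(.03,.03,.164)),("top",T(323,180),(-.03,.03,.164)),("top",T(406,180),(-.03,-.03,.164)),("scene",S(407,344),(.03,-.03,.164))]
def w(p,q,bx=0):
    c,s=np.cos(p[2]),np.sin(p[2]); x=q[0]+bx;return np.array([p[0]+c*x-s*q[1],p[1]+s*x+c*q[1],q[2]])
def f(p):
    return np.concatenate([proj(n,w(p,q))[0]-px for n,px,q in H]+[proj(n,w(p,q,p[3]))[0]-px for n,px,q in B])
r=least_squares(f,[.5,0,0,0],loss="soft_l1"); p=r.x; print("holder",p); print(f(p).reshape(-1,2).round(1).tolist())
m=w(p,(-.059,0,.14),p[3]); print("mouth",m)
def key(k):
    Rk=R.from_euler("ZYX",k[3:6]); return Rk,np.array(k[:3])
KP=[("top",T(366,432),(-.003,0.003,0)),("top",T(273,433),(0,.068,0)),("top",T(367,284),None),("scene",S(278,151),(0,0,0)),("scene",S(345,119),(0,.068,0))]
def g(k):
    Rk,o=key(k); e=[]
    for n,px,q in KP:
        if q is not None: e.append(proj(n,Rk.apply(q)+o)[0]-px)
    e.append((Rk.apply([.17,0,0])+o-w(p,(-.037,0,.14),p[3]))/.003)
    e.append([(k[4]+.16)/.05,k[5]/.05]) 
    return np.concatenate(e)
k=least_squares(g,[m[0]-.15,m[1],.12,p[2],-.16,0]).x
print("key",k,"sign: pitch neg = nose up"); Rk,o=key(k); print("short tip",Rk.apply([0,.068,0])+o,"long tip",Rk.apply([.17,0,0])+o); print(g(k))
E
python3 fit.py
```

```text
holder [ 0.6684  0.0396  0.0607 -0.0011]
[[0.4, 0.0], [0.3, 0.0], [0.5, -0.1], [-0.0, -0.1], [-1.1, -0.6], [1.1, 0.3], [0.4, -0.7], [0.5, -2.1], [1.3, -0.8], [0.1, 0.0], [0.2, 0.0], [-0.4, 0.4]]
mouth [0.6085 0.0359 0.14  ]
key [ 0.465   0.0262  0.1129  0.0747 -0.1618  0.0135] sign: pitch neg = nose up
short tip [0.4597 0.094  0.1138] long tip [0.6323 0.0387 0.1403]
[-0.8287  0.5061 -0.0639 -0.467  -1.939  -0.1295  0.6817  0.2533  0.6235
  0.49    0.1003 -0.0358  0.271 ]
```

```bash
cat >> h.py <<'E'
np.set_printoptions(precision=4,suppress=True)
def Rt(yaw,pitch,roll=0):  # tool rot for key with (yaw,pitch): tool x=-kx,y=ky
    return R.from_euler("ZYX",[yaw,pitch,roll])*R.from_matrix(np.diag([-1,1,-1.]))
def to(P,Rg):
    p,r,s=tool(); Rg=r if Rg is None else Rg
    print("turn deg",np.degrees((r.inv()*Rg).as_rotvec()).round(2),"then shift mm",(Rg.inv().apply(np.array(P)-p)*1000).round(1),"| shift in present frame",(r.inv().apply(np.array(P)-p)*1000).round(1),"F",s["ft_force"],"op",s["opening"],"t",s["time_s"],"j",s["joints"])
E
python3 - <<'E'
from h import *
Rg=Rt(.07,-.162); z=Rg.as_matrix()[:,2]; gp=np.array([.534,.0314,.1242]); P=gp+.0187*z
print(z,P); to(P-.08*z,Rg)
E
```

```text
[ 0.1609  0.0113 -0.9869] [0.537  0.0316 0.1057]
turn deg [ -1.93  -9.15 -23.6 ] then shift mm [-283.  -532.7   93.4] | shift in present frame [-483.3 -369.9   46.6] F [-0.2043  0.0637  0.0489] op 0.08548586156738588 t 0.5 j [-1.2697  0.7065 -0.0276  1.4846  0.022   0.9509 -0.0755]
```

Request:
{"op": "move_arm", "data": {
  "motion": [-0.5, -2.3, -5.9, 0, 0, 0, 0.05, -0.5, -2.3, -5.9, 0, 0, 0, 0.05, -0.5, -2.3, -5.9, 0, 0, 0, 0.05, -0.5, -2.3, -5.9, 0, 0, 0, 0.05, 0, 0, 0, -0.0177, -0.0333, 0.0058, 0.05, 0, 0, 0, -0.0177, -0.0333, 0.0058, 0.05, 0, 0, 0, -0.0177, -0.0333, 0.0058, 0.05, 0, 0, 0, -0.0177, -0.0333, 0.0058, 0.05, 0, 0, 0, -0.0177, -0.0333, 0.0058, 0.05, 0, 0, 0, -0.0177, -0.0333, 0.0058, 0.05, 0, 0, 0, -0.0177, -0.0333, 0.0058, 0.05, 0, 0, 0, -0.0177, -0.0333, 0.0058, 0.05, 0, 0, 0, -0.0177, -0.0333, 0.0058, 0.05, 0, 0, 0, -0.0177, -0.0333, 0.0058, 0.05, 0, 0, 0, -0.0177, -0.0333, 0.0058, 0.05, 0, 0, 0, -0.0177, -0.0333, 0.0058, 0.05, 0, 0, 0, -0.0177, -0.0333, 0.0058, 0.05, 0, 0, 0, -0.0177, -0.0333, 0.0058, 0.05, 0, 0, 0, -0.0177, -0.0333, 0.0058, 0.05, 0, 0, 0, -0.0177, -0.0333, 0.0058, 0.05]
}}

```text
time_s: 2.17
eef_pos: [0.5252, 0.0287, 0.1851]
orientation: [0.082, -0.035, 0.996, 0.003]
ft_force: [0.2, 0.3, 0.4]
opening: 0.0502
grasp_force: 0.0
```

```bash
python3 - <<'E'
from h import *
im=manip.camera("scene"); a=im[120:300,200:400][...,::-1]; cv2.imwrite("pics/c.png",cv2.resize(a,None,fx=3.3,fy=3.3,interpolation=2))
Rg=Rt(.07,-.162); z=Rg.as_matrix()[:,2]; P=np.array([.534,.0314,.1242])+.0187*z
to(P-.08*z,Rg);to(P,Rg)
E
```

```text
turn deg [-0.21  0.1  -0.49] then shift mm [ 3.1 10.1 -0.9] | shift in present frame [ 3.2 10.1 -0.9] F [ -1.2441 -13.7849  -3.5781] op 0.04994688230859764 t 2.2167 j [ 0.0538  0.6538 -0.2769  1.8923  0.4061  0.4829  1.129 ]
turn deg [-0.21  0.1  -0.49] then shift mm [ 3.1 10.1 79.1] | shift in present frame [ 3.3 10.4 79.1] F [ -1.2441 -13.7849  -3.5781] op 0.04994688230859764 t 2.2167 j [ 0.0538  0.6538 -0.2769  1.8923  0.4061  0.4829  1.129 ]
```

View pics/c.png

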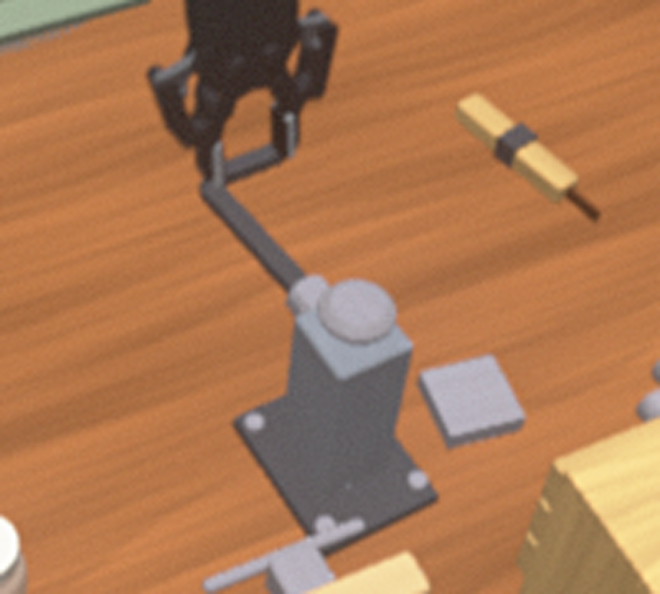

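The gripper is above and behind the key, and the key hasn't moved. I'll let the arm settle and measure again.

Request:
{"op": "move_arm", "data": {
  "motion": [0, 0, 0, 0, 0, 0, 0.05, 0, 0, 0, 0, 0, 0, 0.05, 0, 0, 0, 0, 0, 0, 0.05]
}}

```text
time_s: 2.47
eef_pos: [0.5241, 0.0317, 0.1852]
orientation: [0.081, -0.036, 0.996, 0.004]
ft_force: [-0.7, 0.1, -0.2]
opening: 0.05
grasp_force: 0.0
```

```bash
python3 - <<'E'
from h import *
Rg=Rt(.07,-.162); z=Rg.as_matrix()[:,2]; P=np.array([.534,.0314,.1242])+.0187*z
to(P,Rg)
p,r,s=tool(); tip=p; print(p, proj("top",p),proj("scene",p))
E
```

```text
turn deg [0.1  0.06 0.07] then shift mm [ 0.1 -1.  80.5] | shift in present frame [ 0.2 -1.1 80.5] F [-0.6687  0.0918 -0.2322] op 0.04996347819547821 t 2.4667 j [ 0.0354  0.6486 -0.2789  1.9019  0.405   0.4786  1.1183]
[0.5241 0.0317 0.1852] [[240.2562 191.1045]] [[275.6238 170.5295]]
```

Request:
{"op": "move_arm", "data": {
  "motion": [0, 0, 0, 0, -0.0002, 0.015, 0.05, 0, 0, 0, 0, -0.0002, 0.015, 0.05, 0, 0, 0, 0, -0.0002, 0.015, 0.05, 0, 0, 0, 0, -0.0002, 0.015, 0.05, 0, 0, 0, 0, 0, 0.01, 0.05, 0, 0, 0, 0, 0, 0.01, 0.05, 0, 0, 0, 0, 0, 0, 0.05, 0, 0, 0, 0, 0, 0, 0.05],
  "grip_force": 30
}}

```text
time_s: 3.13
eef_pos: [0.5372, 0.0314, 0.1062]
orientation: [0.081, -0.035, 0.996, 0.003]
ft_force: [-0.9, 0.0, -0.2]
opening: 0.05
grasp_force: 0.0
```

```bash
python3 - <<'E'
from h import *
im=manip.camera("scene"); a=im[120:270,200:400][...,::-1]; t=manip.camera("top")[130:240,180:300][...,::-1]
cv2.imwrite("pics/d.png",np.hstack([cv2.resize(a,(440,330),interpolation=2),cv2.resize(t,(360,330),interpolation=2)]))
E
```

```text
(no output)
```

View pics/d.png

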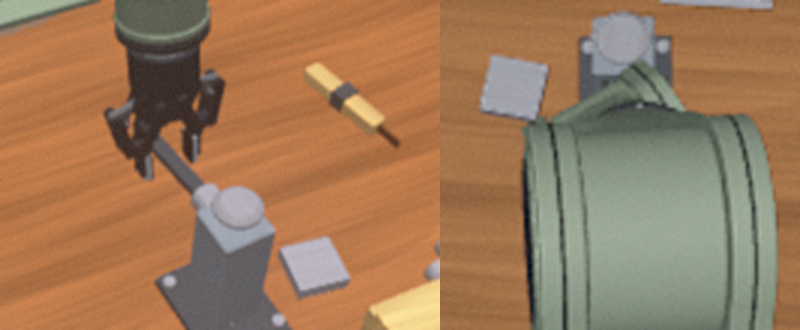

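The fingers straddle the long arm at about (160,150) in the left crop, with no contact so far. In the top view the arm hides the key. Closing now.

Request:
{"op": "move_arm", "data": {
  "motion": [0, 0, 0, 0, 0, 0, 0.03, 0, 0, 0, 0, 0, 0, 0.02, 0, 0, 0, 0, 0, 0, 0.014, 0, 0, 0, 0, 0, 0, 0.01, 0, 0, 0, 0, 0, 0, 0.01, 0, 0, 0, 0, 0, 0, 0.01, 0, 0, 0, 0, 0, 0, 0.01, 0, 0, 0, 0, 0, 0, 0.01],
  "grip_force": 30
}}

```text
time_s: 3.9
eef_pos: [0.5375, 0.0309, 0.1062]
orientation: [0.082, -0.035, 0.996, 0.003]
ft_force: [0.7, -1.4, 2.5]
opening: 0.0163
grasp_force: 33.8
```

```bash
python3 - <<'E'
from h import *
p,r,s=tool(); print(s["ft_force"],s["wrist_torque"],s["opening"],s["grasp_force"],p,r.as_matrix())
E
```

```text
[ 0.6995 -1.4354  2.4751] [-0.157  -0.2398 -0.0656] 0.016317268635015446 33.769098962657154 [0.5375 0.0309 0.1062] [[-0.9843 -0.0699  0.1622]
 [-0.0688  0.9976  0.0125]
 [-0.1627  0.0012 -0.9867]]
```

Request:
{"op": "move_arm", "data": {
  "motion": [0, 0, 0, 0, 0, 0, 0.01, 0, 0, 0, 0, 0, 0, 0.01, 0, 0, 0, 0, 0, 0, 0.01, 0, 0, 0, 0.003, 0, 0, 0.01, 0, 0, 0, 0.003, 0, 0, 0.01, 0, 0, 0, 0.003, 0, 0, 0.01, 0, 0, 0, 0.003, 0, 0, 0.01],
  "grip_force": 100
}}

```text
time_s: 4.48
eef_pos: [0.5252, 0.0301, 0.1041]
orientation: [0.081, -0.035, 0.996, 0.003]
ft_force: [-0.2, -0.2, -0.5]
opening: 0.0154
grasp_force: 97.9
```

```bash
python3 - <<'E'
from h import *
p,r,s=tool(); print(s["ft_force"],s["wrist_torque"],s["opening"],s["grasp_force"],p)
E
```

```text
[-0.154  -0.2024 -0.4605] [-0.1125  0.1781 -0.0823] 0.015373542723331784 97.94334540143609 [0.5252 0.0301 0.1041]
```

Request:
{"op": "move_arm", "data": {
  "motion": [0, 0, 0, 0.004, 0, 0, 0.01, 0, 0, 0, 0.005, 0, 0, 0.01, 0, 0, 0, 0.008, 0, 0, 0.01, 0, 0, 0, 0.01, 0, 0, 0.01, 0, 0, 0, 0.01, 0, 0, 0.01, 0, 0, 0, 0.005, 0, 0, 0.01, 0, 0, 0, 0, 0, 0, 0.01, 0, 0, 0, 0, 0, 0, 0.01]
}}

```text
time_s: 5.15
eef_pos: [0.4844, 0.0274, 0.0973]
orientation: [0.081, -0.035, 0.996, 0.003]
ft_force: [0.5, 0.2, -2.6]
opening: 0.0152
grasp_force: 99.2
```

```bash
python3 - <<'E'
from h import *
p,r,s=tool(); print(s["ft_force"],s["wrist_torque"],s["opening"],s["grasp_force"],p,s["joints"])
im=manip.camera("scene"); a=im[120:270,200:400][...,::-1]; cv2.imwrite("pics/e.png",cv2.resize(a,(800,600),interpolation=2))
for n in("scene",):
    for k in("hex_key","key_long_tip"):
        for r_ in manip.trace(n,k)[:1]: print(k,r_["confidence"],r_["bbox"])
rk=r*R.from_matrix(np.diag([-1,1,-1.])); g=p-.0187*r.as_matrix()[:,2]
for q in ((-.07,0,0),(-.07,.068,0),(.1,0,0)): print(q,g+rk.apply(q),proj("scene",g+rk.apply(q)))
E
```

```text
[ 0.5019  0.2056 -2.6145] [-0.0637  0.2093  0.0378] 0.015240948568492537 99.16163032874465 [0.4844 0.0274 0.0973] [-0.1003  0.7767 -0.0478  2.1258  0.5044  0.0877  1.0102]
hex_key 0.65 [250.1, 163.4, 286.9, 203.4]
key_long_tip 0.71 [252.4, 163.8, 288.4, 203.8]
(-0.07, 0, 0) [0.4124 0.0223 0.1044] [[251.9602 164.4269]]
(-0.07, 0.068, 0) [0.4077 0.0901 0.1045] [[274.4624 155.8951]]
(0.1, 0, 0) [0.5798 0.0341 0.132 ] [[285.7651 201.4026]]
```

View pics/e.png

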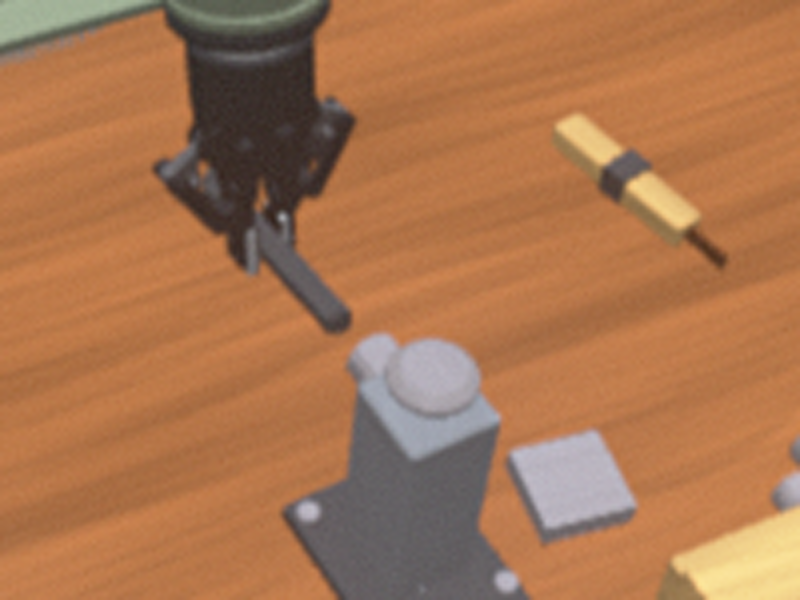

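The key is clear of the socket. Its long tip is at about (285,200) in the full frame, against a prediction of (286,201). Next is the -90° yaw and levelling in place.

```bash
cat >> h.py <<'E'
M=np.array([.6085,.0359,.140]); yaw=.0607
def goal(depth,s=.07,lever=0,dy=0,dz=0,M=M,yaw=yaw): # depth of short tip in the socket, m; lever>0 : down
    a=np.array([np.cos(yaw),np.sin(yaw),0]); Rg=Rt(yaw-np.pi/2,lever); kx=-Rg.as_matrix()[:,0]; ky=Rg.as_matrix()[:,1]
    g=M+depth*a+np.array([0,dy,dz])-.068*ky+s*kx
    return g+.0187*Rg.as_matrix()[:,2],Rg
E
python3 - <<'E'
from h import *
for d in(-.03,.0,.026): P,Rg=goal(d); print(P); to(P,Rg)
E
```

```text
[ 0.5149 -0.0399  0.1213]
turn deg [ 7.45  7.27 90.31] then shift mm [-68.8  26.2 -23.9] | shift in present frame [-29.1 -69.  -19.5] F [ 0.139   0.8268 -3.5318] op 0.015219687639514626 t 5.3 j [-0.0997  0.7767 -0.0479  2.1253  0.5044  0.0877  1.0102]
[ 0.5449 -0.0381  0.1213]
turn deg [ 7.45  7.27 90.31] then shift mm [-68.8  56.2 -23.9] | shift in present frame [-58.7 -69.3 -14.6] F [ 0.139   0.8268 -3.5318] op 0.015219687639514626 t 5.3 j [-0.0997  0.7767 -0.0479  2.1253  0.5044  0.0877  1.0102]
[ 0.5708 -0.0365  0.1213]
turn deg [ 7.45  7.27 90.31] then shift mm [-68.8  82.2 -23.9] | shift in present frame [-84.3 -69.6 -10.4] F [ 0.139   0.8268 -3.5318] op 0.015219687639514626 t 5.3 j [-0.0997  0.7767 -0.0479  2.1253  0.5044  0.0877  1.0102]
```

Request:
{"op": "move_arm", "data": {
  "motion": [0.53, 0.52, 6.45, 0, 0, 0, 0.01, 0.53, 0.52, 6.45, 0, 0, 0, 0.01, 0.53, 0.52, 6.45, 0, 0, 0, 0.01, 0.53, 0.52, 6.45, 0, 0, 0, 0.01, 0.53, 0.52, 6.45, 0, 0, 0, 0.01, 0.53, 0.52, 6.45, 0, 0, 0, 0.01, 0.53, 0.52, 6.45, 0, 0, 0, 0.01, 0.53, 0.52, 6.45, 0, 0, 0, 0.01, 0.53, 0.52, 6.45, 0, 0, 0, 0.01, 0.53, 0.52, 6.45, 0, 0, 0, 0.01, 0.53, 0.52, 6.45, 0, 0, 0, 0.01, 0.53, 0.52, 6.45, 0, 0, 0, 0.01, 0.53, 0.52, 6.45, 0, 0, 0, 0.01, 0.53, 0.52, 6.45, 0, 0, 0, 0.01, 0, 0, 0, -0.0138, 0.005, -0.0048, 0.01, 0, 0, 0, -0.0138, 0.005, -0.0048, 0.01, 0, 0, 0, -0.0138, 0.005, -0.0048, 0.01, 0, 0, 0, -0.0138, 0.005, -0.0048, 0.01, 0, 0, 0, -0.0138, 0.005, -0.0048, 0.01, 0, 0, 0, 0, 0, 0, 0.01]
}}

```text
time_s: 6.97
eef_pos: [0.5146, -0.043, 0.1221]
orientation: [0.001, 0.686, 0.727, 0.0]
ft_force: [0.2, -0.9, -3.2]
opening: 0.0151
grasp_force: 99.2
```

Request:
{"op": "move_arm", "data": {
  "motion": [0, 0, 0, 0, 0, 0, 0.01, 0, 0, 0, 0, 0, 0, 0.01]
}}

```text
time_s: 7.13
eef_pos: [0.5132, -0.0396, 0.1212]
orientation: [-0.0, 0.685, 0.728, 0.0]
ft_force: [-0.3, 0.3, -3.9]
opening: 0.0153
grasp_force: 99.2
```

```bash
cat > look.py <<'E'
import sys
from h import *
p,r,s=tool(); print(p,s["ft_force"],s["wrist_torque"],s["grasp_force"])
for d in(-.03,0,.026): to(*goal(d))
rk=r*R.from_matrix(np.diag([-1,1,-1.])); g=p-.0187*r.as_matrix()[:,2]
ims=[]
for n,(y0,y1,x0,x1) in(("scene",(150,260,220,340)),("top",(120,230,190,310))):
    im=manip.camera(n)[...,::-1]
    ims.append(cv2.resize(np.ascontiguousarray(im[y0:y1,x0:x1]),(400,367),interpolation=2))
    for k in("hex_key","clamp_screw"):
        for q in manip.trace(n,k)[:1]: print(n,k,q["confidence"],q["bbox"])
    for q in ((-.07,0,0),(-.07,.068,0),(.1,0,0)): print(q,g+rk.apply(q),proj(n,g+rk.apply(q)))
    print("mouth",proj(n,M))
cv2.imwrite(sys.argv[1],np.hstack(ims))
E
python3 look.py pics/f.png
```

```text
[ 0.5132 -0.0396  0.1212] [-0.3294  0.3159 -3.9169] [-0.0427 -0.0176 -0.0075] 99.22750158235431
turn deg [-0.02 -0.06  0.03] then shift mm [-0.4  1.7 -0.1] | shift in present frame [-0.4  1.7 -0.1] F [-0.3294  0.3159 -3.9169] op 0.015307031022964553 t 7.1333 j [-0.0596  0.7931  0.1386  1.8329 -0.198   0.5295  0.2708]
turn deg [-0.02 -0.06  0.03] then shift mm [-0.4 31.7 -0.1] | shift in present frame [-0.4 31.7 -0.1] F [-0.3294  0.3159 -3.9169] op 0.015307031022964553 t 7.1333 j [-0.0596  0.7931  0.1386  1.8329 -0.198   0.5295  0.2708]
turn deg [-0.02 -0.06  0.03] then shift mm [-0.4 57.7 -0.1] | shift in present frame [-0.4 57.7 -0.1] F [-0.3294  0.3159 -3.9169] op 0.015307031022964553 t 7.1333 j [-0.0596  0.7931  0.1386  1.8329 -0.198   0.5295  0.2708]
scene hex_key 0.59 [205.7, 180.0, 289.0, 209.1]
scene clamp_screw 0.48 [282.8, 201.1, 301.8, 214.1]
(-0.07, 0, 0) [0.509  0.0302 0.14  ] [[271.4006 179.364 ]]
(-0.07, 0.068, 0) [0.5768 0.0344 0.1399] [[285.5457 198.3387]]
(0.1, 0, 0) [ 0.5194 -0.1395  0.1398] [[207.6744 204.0797]]
mouth [[292.3278 207.6888]]
top hex_key 0.64 [237.4, 156.1, 245.4, 164.1]
top clamp_screw 0.41 [235.3, 154.3, 244.4, 163.1]
(-0.07, 0, 0) [0.509  0.0302 0.14  ] [[240.7368 200.1017]]
(-0.07, 0.068, 0) [0.5768 0.0344 0.1399] [[240.8173 177.2309]]
(0.1, 0, 0) [ 0.5194 -0.1395  0.1398] [[300.1134 200.056 ]]
mouth [[240.9999 166.7554]]
```

View pics/f.png

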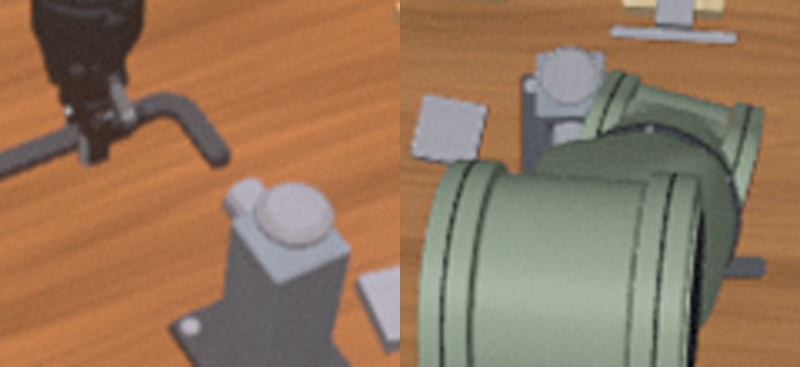

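The scene view has the short tip at about (286,197), just short of the screw head at (292,209). The top view has the long tip at about (299.5,200), as predicted. Now I'll move in carefully.

Request:
{"op": "move_arm", "data": {
  "motion": [0, 0, 0, 0, 0.007, 0, 0.01, 0, 0, 0, 0, 0.007, 0, 0.01, 0, 0, 0, 0, 0.007, 0, 0.01, 0, 0, 0, 0, 0.005, 0, 0.01, 0, 0, 0, 0, 0.002, 0, 0.01, 0, 0, 0, 0, 0.002, 0, 0.01, 0, 0, 0, 0, 0, 0, 0.01, 0, 0, 0, 0, 0, 0, 0.01]
}}

```text
time_s: 8.1
eef_pos: [0.5432, -0.0384, 0.1213]
orientation: [-0.0, 0.685, 0.728, 0.0]
ft_force: [0.3, -0.3, -3.5]
opening: 0.0153
grasp_force: 99.2
```

Request:
{"op": "move_arm", "data": {
  "motion": [0, 0, 0, 0, 0.0015, 0, 0.01, 0, 0, 0, 0, 0.0015, 0, 0.01, 0, 0, 0, 0, 0, 0, 0.01]
}}

```text
time_s: 8.35
eef_pos: [0.5457, -0.0385, 0.1212]
orientation: [-0.001, 0.685, 0.728, -0.001]
ft_force: [-4.9, -2.0, -2.8]
opening: 0.0153
grasp_force: 99.3
```

```bash
cat > st.py <<'E'
from h import *
p,r,s=tool(); e=r.inv().apply(goal(0)[0]-p)*1000
print("tool-frame err to d=0:",e.round(2),"depth",-e[1].round(2),"F",s["ft_force"],"tq",s["wrist_torque"],"t",s["time_s"],"rot",np.degrees((r.inv()*goal(0)[1]).as_rotvec()).round(2))
E
python3 st.py
```

```text
tool-frame err to d=0: [ 0.45 -0.77 -0.13] depth 0.77 F [-4.9101 -2.0343 -2.7574] tq [-0.4446  0.9904  0.2795] t 8.35 rot [-0.11 -0.    0.02]
```

Request:
{"op": "move_arm", "data": {
  "motion": [0, 0, 0, 0.001, 0, 0, 0.01, 0, 0, 0, 0.001, 0, 0, 0.01, 0, 0, 0, 0, 0, 0, 0.01]
}}

```text
time_s: 8.6
eef_pos: [0.5452, -0.0366, 0.1211]
orientation: [-0.001, 0.685, 0.728, -0.001]
ft_force: [-5.9, -2.6, -2.8]
opening: 0.0151
grasp_force: 99.2
```

```bash
python3 st.py
```

```text
tool-frame err to d=0: [-1.45 -0.46 -0.18] depth 0.46 F [-5.8946 -2.6115 -2.8463] tq [-0.6572  1.2211  0.2401] t 8.6 rot [-0.14  0.01  0.  ]
```

Request:
{"op": "move_arm", "data": {
  "motion": [0, 0, 0, -0.002, 0, 0, 0.01, 0, 0, 0, -0.002, 0, 0, 0.01, 0, 0, 0, 0, 0, 0, 0.01]
}}

```text
time_s: 8.85
eef_pos: [0.5466, -0.0406, 0.1214]
orientation: [0.0, 0.685, 0.728, 0.0]
ft_force: [0.6, -0.3, -3.1]
opening: 0.0152
grasp_force: 99.2
```

```bash
python3 st.py
```

```text
tool-frame err to d=0: [ 2.59 -1.58  0.08] depth 1.58 F [ 0.6091 -0.3144 -3.1005] tq [-0.0385  0.0238  0.0158] t 8.85 rot [ 0.02 -0.01 -0.01]
```

Contact was lost on moving to −y, so the hole lies that way. I'll push on gently.

Request:
{"op": "move_arm", "data": {
  "motion": [0, 0, 0, 0, 0.0015, 0, 0.01, 0, 0, 0, 0, 0.0015, 0, 0.01, 0, 0, 0, 0, 0, 0, 0.01]
}}

```text
time_s: 9.1
eef_pos: [0.5499, -0.0401, 0.1214]
orientation: [0.0, 0.685, 0.728, 0.0]
ft_force: [0.7, 0.2, -4.4]
opening: 0.0151
grasp_force: 99.0
```

```bash
python3 st.py
```

```text
tool-frame err to d=0: [ 2.26 -4.92  0.06] depth 4.92 F [ 0.7262  0.1711 -4.3643] tq [-0.2733 -0.005  -0.1129] t 9.1 rot [ 0.03 -0.01  0.01]
```

Request:
{"op": "move_arm", "data": {
  "motion": [0, 0, 0, 0, 0.0015, 0, 0.01, 0, 0, 0, 0, 0.0015, 0, 0.01, 0, 0, 0, 0, 0.0015, 0, 0.01, 0, 0, 0, 0, 0, 0, 0.01]
}}

```text
time_s: 9.43
eef_pos: [0.5541, -0.0397, 0.1213]
orientation: [-0.0, 0.685, 0.728, 0.0]
ft_force: [0.2, -1.8, -4.6]
opening: 0.0147
grasp_force: 99.0
```

```bash
python3 st.py
```

```text
tool-frame err to d=0: [ 2.18 -9.16 -0.02] depth 9.16 F [ 0.1924 -1.7924 -4.5871] tq [-0.3983  0.0972 -0.0434] t 9.4333 rot [-0.   -0.01  0.02]
```

Request:
{"op": "move_arm", "data": {
  "motion": [0, 0, 0, -0.0003, 0.002, 0, 0.01, 0, 0, 0, 0, 0.002, 0, 0.01, 0, 0, 0, 0, 0.002, 0, 0.01, 0, 0, 0, 0, 0.002, 0, 0.01, 0, 0, 0, 0, 0.002, 0, 0.01, 0, 0, 0, 0, 0, 0, 0.01]
}}

```text
time_s: 9.93
eef_pos: [0.5643, -0.0393, 0.1213]
orientation: [-0.0, 0.685, 0.728, 0.0]
ft_force: [2.1, -0.2, -4.7]
opening: 0.0151
grasp_force: 99.0
```

```bash
python3 st.py
```

```text
tool-frame err to d=0: [  2.37 -19.36  -0.  ] depth 19.36 F [ 2.0609 -0.17   -4.713 ] tq [-0.1661 -0.0674 -0.0399] t 9.9333 rot [ 0.02 -0.02  0.03]
```

Nearly there. I'll keep going until the bottom pushes back.

Request:
{"op": "move_arm", "data": {
  "motion": [0, 0, 0, 0, 0.0015, 0, 0.01, 0, 0, 0, 0, 0.0015, 0, 0.01, 0, 0, 0, 0, 0.0015, 0, 0.01, 0, 0, 0, 0, 0.0015, 0, 0.01, 0, 0, 0, 0, 0, 0, 0.01, 0, 0, 0, 0, 0, 0, 0.01]
}}

```text
time_s: 10.43
eef_pos: [0.5701, -0.039, 0.1214]
orientation: [0.0, 0.685, 0.728, 0.0]
ft_force: [1.1, 0.3, -4.3]
opening: 0.0152
grasp_force: 98.9
```

```bash
python3 st.py
```

```text
tool-frame err to d=0: [  2.44 -25.17   0.04] depth 25.17 F [ 1.0644  0.2581 -4.3133] tq [-0.2069  0.0405 -0.0608] t 10.4333 rot [ 0.02 -0.02  0.01]
```

Request:
{"op": "move_arm", "data": {
  "motion": [0, 0, 0, 0, 0.001, 0, 0.01, 0, 0, 0, 0, 0.001, 0, 0.01, 0, 0, 0, 0, 0, 0, 0.01]
}}

```text
time_s: 10.68
eef_pos: [0.5713, -0.0392, 0.1212]
orientation: [-0.001, 0.685, 0.728, -0.001]
ft_force: [-5.6, -3.3, -4.0]
opening: 0.0151
grasp_force: 99.2
```

```bash
python3 st.py
```

```text
tool-frame err to d=0: [  2.75 -26.29  -0.09] depth 26.29 F [-5.5598 -3.3075 -3.9852] tq [-0.6938  1.1045  0.2176] t 10.6833 rot [-0.11 -0.    0.02]
```

The key is bottomed at about 26 mm. Now I'll release it and retreat upward.

Request:
{"op": "move_arm", "data": {
  "motion": [0, 0, 0, 0, 0, 0, 0.02, 0, 0, 0, 0, 0, 0, 0.03, 0, 0, 0, 0, 0, 0, 0.04, 0, 0, 0, 0, 0, 0, 0.04, 0, 0, 0, 0, 0, -0.005, 0.04, 0, 0, 0, 0, 0, -0.01, 0.04, 0, 0, 0, 0, 0, -0.02, 0.04, 0, 0, 0, 0, 0, -0.03, 0.04, 0, 0, 0, -0.02, 0, -0.01, 0.02, 0, 0, 0, -0.03, 0, 0, 0, 0, 0, 0, -0.02, 0, 0, 0, 0, 0, 0, 0, 0, 0, 0, 0, 0, 0, 0, 0, 0, 0, 0, 0, 0, 0, 0, 0, 0],
  "grip_force": 20
}}

```text
time_s: 11.85
eef_pos: [0.5763, -0.1081, 0.1968]
orientation: [-0.0, 0.685, 0.729, 0.0]
ft_force: [0.1, 0.4, 0.7]
opening: 0.0
grasp_force: 0.0
```

```bash
python3 st.py; python3 look.py pics/g.png | grep -v turn; python3 -c "
from h import *
p,r,s=tool(); print(s['opening'],s['ft_force'],p,r.as_matrix())"
```

```text
tool-frame err to d=0: [ 71.7  -27.09  75.58] depth 27.09 F [0.067  0.381  0.7286] tq [ 0.0325 -0.008   0.0822] t 11.85 rot [ 0.02 -0.05  0.05]
[ 0.5763 -0.1081  0.1968] [0.067  0.381  0.7286] [ 0.0325 -0.008   0.0822] 0.0
scene hex_key 0.86 [218.0, 195.9, 290.1, 229.0]
scene clamp_screw 0.48 [285.4, 202.7, 299.7, 211.5]
(-0.07, 0, 0) [ 0.572  -0.0382  0.2156] [[257.4053 184.7883]]
(-0.07, 0.068, 0) [ 0.6398 -0.034   0.2156] [[272.632 206.13 ]]
(0.1, 0, 0) [ 0.5824 -0.2079  0.2154] [[185.4941 212.6818]]
mouth [[292.3278 207.6888]]
top hex_key 0.37 [375.2, 226.6, 401.0, 249.5]
(-0.07, 0, 0) [ 0.572  -0.0382  0.2156] [[266.7576 172.886 ]]
(-0.07, 0.068, 0) [ 0.6398 -0.034   0.2156] [[266.4982 149.2721]]
(0.1, 0, 0) [ 0.5824 -0.2079  0.2154] [[328.9858 172.8467]]
mouth [[240.9999 166.7554]]
-0.0001409602820548568 [-1.0062 -0.8196  0.5487] [ 0.5762 -0.1083  0.1964] [[-0.0617  0.9981 -0.0001]
 [ 0.9981  0.0617  0.0004]
 [ 0.0004 -0.0001 -1.    ]]
```

View pics/g.png

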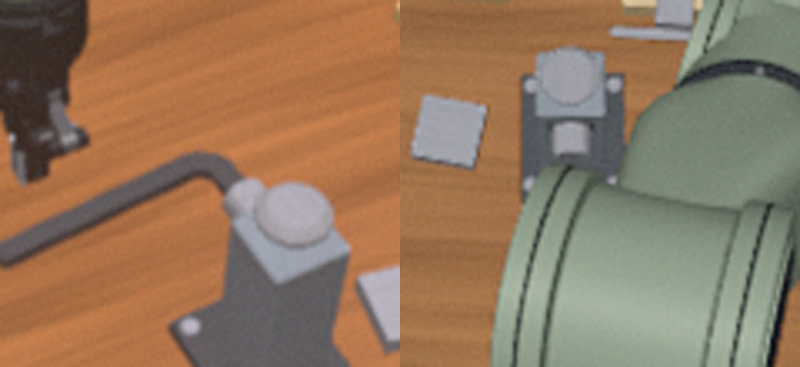

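```bash
python3 - <<'E'
from h import *
a=np.array([np.cos(yaw),np.sin(yaw),0]); l=np.array([np.sin(yaw),-np.cos(yaw),0])
b=M-.042*a; print(b,proj("scene",b))
for th in(0,.05,.1,.15,.2,.25,.3): 
    d=l*np.cos(th)-np.array([0,0,np.sin(th)]); print(th,proj("scene",b+.17*d),b+.14*d)
E
```

```text
[0.5666 0.0334 0.14  ] [[283.1955 195.4213]]
0 [[218.0661 221.6514]] [ 0.5751 -0.1064  0.14  ]
0.05 [[218.309  223.8888]] [ 0.5751 -0.1062  0.133 ]
0.1 [[218.7173 226.0249]] [ 0.575  -0.1057  0.126 ]
0.15 [[219.2869 228.0557]] [ 0.575  -0.1048  0.1191]
0.2 [[220.0132 229.9774]] [ 0.5749 -0.1036  0.1122]
0.25 [[220.8912 231.787 ]] [ 0.5748 -0.102   0.1054]
0.3 [[221.9159 233.4818]] [ 0.5747 -0.1001  0.0986]
```

The key sits in the head with its long arm pointing right and sagging about 0.1 rad; its tip is at about (221,227). I'll set up the press pose 140 mm out.

```bash
cat >> h.py <<'E'
def press(th,up=0,L=.14):
    Rg=Rt(yaw-np.pi/2,th); m=Rg.as_matrix(); a=np.array([np.cos(yaw),np.sin(yaw),0])
    return M-.0417*a-L*m[:,0]-(.0098+up)*m[:,2],Rg
def rep():
    p,r,s=tool(); m=r.as_matrix(); F=np.array(s["ft_force"]); a=np.array([np.cos(yaw),np.sin(yaw),0])
    b=M-.0417*a; v=p-b; n=-m[:,2]; L=-m[:,0]
    th=np.arctan2(-L[2],np.hypot(L[0],L[1])); tau=-(np.cross(v,F)@a)
    print("tool th %.3f"%th,"along %.4f above-axis %.4f side %.4f"%(v@L,v@n,v@a),"Fz-tool %.2f"%(F@n),"F",F,"tau(reaction) %.2f"%tau,"t",s["time_s"])
E
python3 - <<'E'
from h import *
to(*press(.1,.010)); 
for t in(.2,.4,.6): to(*press(t))
rep()
E
```

```text
turn deg [-0.01  5.7   0.06] then shift mm [-4.4 -0.7 50.5] | shift in present frame [ 0.7 -0.7 50.7] F [-1.0062 -0.8196  0.5487] op -0.0001409602820548568 t 12.15 j [ 0.0464  0.7735  0.1737  1.493  -0.1567  0.8889  0.3323]
turn deg [-0.01 11.43  0.06] then shift mm [-12.1  -0.7  73.7] | shift in present frame [ 2.8 -0.7 74.6] F [-1.0062 -0.8196  0.5487] op -0.0001409602820548568 t 12.15 j [ 0.0464  0.7735  0.1737  1.493  -0.1567  0.8889  0.3323]
turn deg [-0.02 22.89  0.06] then shift mm [-31.2  -0.7  97.4] | shift in present frame [  9.1  -0.7 101.9] F [-1.0062 -0.8196  0.5487] op -0.0001409602820548568 t 12.15 j [ 0.0464  0.7735  0.1737  1.493  -0.1567  0.8889  0.3323]
turn deg [-0.02 34.35  0.05] then shift mm [-54.7  -0.7 116.9] | shift in present frame [ 20.8  -0.7 127.4] F [-1.0062 -0.8196  0.5487] op -0.0001409602820548568 t 12.15 j [ 0.0464  0.7735  0.1737  1.493  -0.1567  0.8889  0.3323]
tool th 0.000 along 0.1419 above-axis 0.0565 side 0.0007 Fz-tool 0.55 F [-1.0062 -0.8196  0.5487] tau(reaction) 0.04 t 12.15
```

Request:
{"op": "move_arm", "data": {
  "motion": [0, 2.9, 0, 0, 0, 0, 0, 0, 2.9, 0, 0, 0, 0, 0, 0, 0, 0, -0.001, 0, 0.013, 0, 0, 0, 0, -0.001, 0, 0.013, 0, 0, 0, 0, -0.001, 0, 0.013, 0, 0, 0, 0, -0.001, 0, 0.011, 0, 0, 0, 0, 0, 0, 0, 0, 0, 0, 0, 0, 0, 0, 0]
}}

```text
time_s: 12.82
eef_pos: [0.576, -0.1076, 0.1462]
orientation: [-0.037, 0.684, 0.727, 0.035]
ft_force: [-0.7, 0.1, 0.2]
opening: -0.0002
grasp_force: 0.0
```

```bash
python3 -c "
from h import *
rep()"
```

```text
tool th 0.102 along 0.1399 above-axis 0.0205 side 0.0006 Fz-tool 0.17 F [-0.7146  0.0748  0.1857] tau(reaction) 0.03 t 12.8167
```

Request:
{"op": "move_arm", "data": {
  "motion": [0, 0, 0, 0, 0, 0.004, 0, 0, 0, 0, 0, 0, 0.004, 0, 0, 0, 0, 0, 0, 0.003, 0, 0, 0, 0, 0, 0, 0, 0, 0, 0, 0, 0, 0, 0, 0]
}}

```text
time_s: 13.23
eef_pos: [0.5761, -0.1066, 0.1352]
orientation: [-0.037, 0.684, 0.727, 0.035]
ft_force: [0.5, 0.5, 1.5]
opening: -0.0002
grasp_force: 0.2
```

```bash
python3 -c "
from h import *
rep()"
```

```text
tool th 0.102 along 0.1400 above-axis 0.0095 side 0.0007 Fz-tool 1.49 F [0.5025 0.5015 1.5441] tau(reaction) 0.21 t 13.2333
```

Contact is made at about 0.1 rad. Now I'll lever down along the arc.

Request:
{"op": "move_arm", "data": {
  "motion": [0, 1.5, 0, 0, 0, 0.0037, 0, 0, 1.5, 0, 0, 0, 0.0037, 0, 0, 1.5, 0, 0, 0, 0.0037, 0, 0, 1.5, 0, 0, 0, 0.0037, 0, 0, 1.5, 0, 0, 0, 0.0037, 0, 0, 1.5, 0, 0, 0, 0.0037, 0, 0, 0, 0, 0, 0, 0, 0, 0, 0, 0, 0, 0, 0, 0]
}}

```text
time_s: 13.9
eef_pos: [0.5755, -0.1037, 0.1129]
orientation: [-0.094, 0.68, 0.722, 0.088]
ft_force: [-0.3, -2.2, 2.5]
opening: -0.0
grasp_force: 1.2
```

```bash
python3 -c "
from h import *
rep()"
```

```text
tool th 0.258 along 0.1397 above-axis 0.0089 side 0.0003 Fz-tool 2.94 F [-0.3391 -2.2105  2.467 ] tau(reaction) 0.40 t 13.9
```

Request:
{"op": "move_arm", "data": {
  "motion": [0, 1.5, 0, 0, 0, 0.0037, 0, 0, 1.5, 0, 0, 0, 0.0037, 0, 0, 1.5, 0, 0, 0, 0.0037, 0, 0, 1.5, 0, 0, 0, 0.0037, 0, 0, 1.5, 0, 0, 0, 0.0037, 0, 0, 0, 0, 0, 0, 0, 0, 0, 0, 0, 0, 0, 0]
}}

```text
validation failed for argument at $.mo...
```

```bash
python3 -c "
from h import *
rep()"
```

```text
tool th 0.258 along 0.1397 above-axis 0.0089 side 0.0003 Fz-tool 2.94 F [-0.3391 -2.2105  2.467 ] tau(reaction) 0.40 t 13.9
```

Request:
{"op": "move_arm", "data": {
  "motion": [0, 1.5, 0, 0, 0, 0.0037, 0, 0, 1.5, 0, 0, 0, 0.0037, 0, 0, 1.5, 0, 0, 0, 0.0037, 0, 0, 0, 0, 0, 0, 0, 0, 0, 0, 0, 0, 0, 0]
}}

```text
validation failed for argument at $.mo...
```

```bash
python3 -c "
from h import *
rep()"
```

```text
tool th 0.258 along 0.1397 above-axis 0.0089 side 0.0003 Fz-tool 2.94 F [-0.3391 -2.2105  2.467 ] tau(reaction) 0.40 t 13.9
```

Request:
{"op": "move_arm", "data": {
  "motion": [0, 1.5, 0, 0, 0, 0.0037, 0, 0, 1.5, 0, 0, 0, 0.0037, 0, 0, 1.5, 0, 0, 0, 0.0037, 0, 0, 1.5, 0, 0, 0, 0.0037, 0, 0, 1.5, 0, 0, 0, 0.0037, 0, 0, 0, 0, 0, 0, 0, 0]
}}

```text
time_s: 14.4
eef_pos: [0.575, -0.0978, 0.0946]
orientation: [-0.143, 0.673, 0.714, 0.133]
ft_force: [1.0, -1.5, 2.7]
opening: -0.0002
grasp_force: 1.4
```

```bash
python3 -c "
from h import *
rep()"
```

```text
tool th 0.393 along 0.1388 above-axis 0.0083 side 0.0001 Fz-tool 3.05 F [ 0.9687 -1.4941  2.6577] tau(reaction) 0.42 t 14.4
```

Request:
{"op": "move_arm", "data": {
  "motion": [0, 1.5, 0, -0.0003, 0, 0.0037, 0, 0, 1.5, 0, -0.0003, 0, 0.0037, 0, 0, 1.5, 0, -0.0003, 0, 0.0037, 0, 0, 0, 0, 0, 0, 0, 0]
}}

```text
time_s: 14.73
eef_pos: [0.5748, -0.0939, 0.0841]
orientation: [-0.17, 0.667, 0.708, 0.16]
ft_force: [0.1, -0.1, 3.1]
opening: -0.0002
grasp_force: 1.4
```

```bash
python3 -c "
from h import *
rep()"
```

```text
tool th 0.471 along 0.1390 above-axis 0.0081 side 0.0002 Fz-tool 2.84 F [ 0.1259 -0.0977  3.1361] tau(reaction) 0.41 t 14.7333
```

Request:
{"op": "move_arm", "data": {
  "motion": [0, 1.5, 0, -0.0003, 0, 0.0037, 0, 0, 1, 0, -0.0002, 0, 0.0025, 0, 0, 0, 0, 0, 0, 0, 0]
}}

```text
time_s: 14.98
eef_pos: [0.5748, -0.0912, 0.0788]
orientation: [-0.185, 0.663, 0.704, 0.174]
ft_force: [0.4, -0.5, 3.4]
opening: -0.0001
grasp_force: 1.7
```

```bash
python3 -c "
from h import *
rep()"
```

```text
tool th 0.514 along 0.1388 above-axis 0.0081 side 0.0004 Fz-tool 3.26 F [ 0.4196 -0.5496  3.4235] tau(reaction) 0.46 t 14.9833
```

Request:
{"op": "move_arm", "data": {
  "motion": [0, 1, 0, -0.0002, 0, 0.0025, 0, 0, 1, 0, -0.0002, 0, 0.0025, 0, 0, 0, 0, 0, 0, 0, 0]
}}

```text
time_s: 15.23
eef_pos: [0.575, -0.0891, 0.0747]
orientation: [-0.197, 0.66, 0.701, 0.186]
ft_force: [0.8, -2.1, 6.3]
opening: -0.0002
grasp_force: 3.7
```

```bash
python3 -c "
from h import *
rep()"
```

```text
tool th 0.549 along 0.1388 above-axis 0.0083 side 0.0007 Fz-tool 6.46 F [ 0.7648 -2.1072  6.2598] tau(reaction) 0.91 t 15.2333
```

Request:
{"op": "move_arm", "data": {
  "motion": [0, 1, 0, -0.0002, 0, 0.0025, 0, 0, 1, 0, -0.0002, 0, 0.0025, 0, 0, 0, 0, 0, 0, 0, 0]
}}

```text
time_s: 15.48
eef_pos: [0.5751, -0.0868, 0.0705]
orientation: [-0.209, 0.656, 0.697, 0.197]
ft_force: [0.9, -3.9, 11.9]
opening: -0.0001
grasp_force: 5.7
```

```bash
python3 -c "
from h import *
rep()"
```

```text
tool th 0.584 along 0.1388 above-axis 0.0084 side 0.0009 Fz-tool 12.13 F [ 0.9402 -3.9422 11.9008] tau(reaction) 1.71 t 15.4833
```

Request:
{"op": "move_arm", "data": {
  "motion": [0, 0, 0, 0, 0, 0, 0, 0, 0, 0, 0, 0, 0, 0, 0, 0, 0, 0, 0, 0, 0]
}}

```text
time_s: 15.73
eef_pos: [0.5752, -0.0871, 0.0709]
orientation: [-0.209, 0.656, 0.698, 0.197]
ft_force: [1.0, -5.1, 10.2]
opening: 0.0
grasp_force: 5.5
```

```bash
python3 -c "
from h import *
rep()"
```

```text
tool th 0.582 along 0.1388 above-axis 0.0086 side 0.0010 Fz-tool 11.31 F [ 0.988  -5.0711 10.1658] tau(reaction) 1.58 t 15.7333
```

The steady torque is about 1.76 N m including the key's weight, and the screw is solid. Backing off now.

Request:
{"op": "move_arm", "data": {
  "motion": [0, 0, 0, 0, 0, -0.003, 0, 0, 0, 0, 0, 0, -0.004, 0, 0, 0, 0, 0, 0, -0.004, 0, 0, 0, 0, 0, 0, -0.004, 0, 0, 0, 0, 0, 0, -0.005, 0, 0, 0, 0, 0, 0, -0.01, 0, 0, 0, 0, 0, 0, -0.015, 0, 0, 0, 0, -0.005, 0, -0.02, 0, 0, 0, 0, -0.01, 0, -0.025, 0, 0, 0, 0, -0.01, 0, -0.025, 0, 0, 0, 0, -0.01, 0, -0.025, 0, 0, 0, 0, 0, 0, 0, 0, 0, 0, 0, 0, 0, 0, 0]
}}

```text
time_s: 16.82
eef_pos: [0.5812, -0.194, 0.1689]
orientation: [-0.208, 0.657, 0.697, 0.196]
ft_force: [0.3, 0.5, 0.3]
opening: -0.0004
grasp_force: 0.0
```

```bash
sed -i 's/g.png/x/' look.py; python3 look.py pics/i.png | grep -E "hex|^\["; python3 - <<'E'
from h import *
rep()
a=np.array([np.cos(yaw),np.sin(yaw),0]); l=np.array([np.sin(yaw),-np.cos(yaw),0]); b=M-.042*a
for th in(.4,.45,.5,.55): print(th,proj("scene",b+.17*(l*np.cos(th)-np.array([0,0,np.sin(th)]))))
E
```

```text
[ 0.5812 -0.194   0.1689] [0.3215 0.5443 0.3169] [-0.5672 -0.0394 -0.0594] 0.0
scene hex_key 0.79 [225.0, 194.0, 290.3, 241.7]
top hex_key 0.97 [237.6, 169.8, 289.6, 188.2]
tool th 0.582 along 0.1733 above-axis 0.1477 side 0.0007 Fz-tool 0.18 F [ 0.4718 -0.0442  0.1703] tau(reaction) 0.04 t 17.1167
0.4 [[224.3834 236.5186]]
0.45 [[225.8147 237.8572]]
0.5 [[227.37   239.0746]]
0.55 [[229.0431 240.17  ]]
```

View pics/i.png

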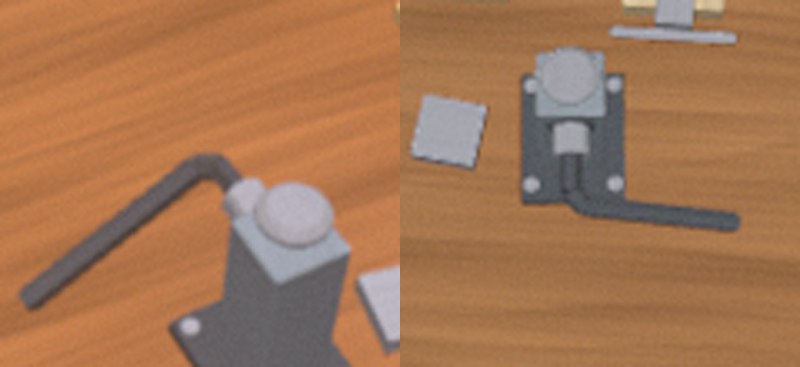

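The key stays in by its short arm, with the long arm down to the right; its tip is at about (229,239) in the scene view. I'll do a quick seating-depth check from the top mask.

```bash
python3 - <<'E'
from h import *
from scipy.optimize import least_squares
C={}
for n in("top","scene"):
    manip.camera(n); m=manip.trace(n,"hex_key")[0]["mask"]
    C[n]=np.array([[c,np.nonzero(m[:,c])[0].mean()] for c in range(*((252,286) if n=="top" else (232,268))) if m[:,c].any()])
a=np.array([np.cos(yaw),np.sin(yaw),0]); l=np.array([np.sin(yaw),-np.cos(yaw),0]); s=np.linspace(-.01,.17,60)[:,None]
def f(q):
    d,dz,th,sk=q; b=M+(d-.068)*a+[0,0,dz]; P=b+s*((l+sk*a)*np.cos(th)-np.array([0,0,np.sin(th)])); e=[]
    for n,c in C.items():
        uv=proj(n,P); o=np.argsort(uv[:,0]); e.append(np.interp(c[:,0],uv[o,0],uv[o,1])-c[:,1])
    return np.r_[np.concatenate(e),(q[1]+.004)/.004,q[3]/.01]
r=least_squares(f,[.026,0,.43,0]); print("depth,dz,th,skew",r.x,"rms",np.sqrt((r.fun**2).mean()))
E
```

```text
depth,dz,th,skew [ 0.0278 -0.0029  0.4837  0.0067] rms 0.2898205592023941
```

```bash
python3 -c "
from rig import manip
print(manip.finish_job())"
```

```text
the job is handed in; nothing more can be done
None
```

The key is in the screw by its short arm, bottomed at about 26 mm when it went in. I turned the screw clockwise until it came up solid and put about 1.8 N m on it (steady about 1.76, peak about 1.9, including the key's weight). I backed the robot clear, touched none of the bystanders, and handed the job in at about 17 s on the robot's clock; the hand-in returned no verdict.

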